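Take the rolling pin out of the hooded box

TASK

The rolling pin is shut in the wooden box. Turn the knob on the lid clockwise to swing its catch free, slide the lid right back to its stop over the hood, then draw the pin out: it is longer than the mouth of the box, so tilt its free end up over the end wall and pull it out slantwise from under the hood. Finish with the program still holding the pin in the gripper, still and in the air, every part of it at least 12 cm above the worktop and clear of the box; leave the lid fully open and do not push the mug, the tin or the bowl about.

Things in the scene. Friction and masses are not known exactly. Their poses are not given: they have to be found in the camera images.
- box: Wooden box, fixed to the worktop. Base 180 (x) x 322 (y) mm; origin at the centre of its underside. All heights here are above the worktop. Floor top 8 mm. Inside 140 mm wide (x), 310 mm long (y -155 to +155). Side walls 6 mm thick, tops at 60 mm. A fixed hood covers its -y part, y -161 to -40: roof underside 88 mm, top 94 mm, sides closed.
- mouth (a point): Centre of the box's mouth, 90 mm up: the opening between the hood's edge (box y = -40 mm) and the end wall (y = +155 to +161 mm, top at 90 mm), 195 mm long; the lid covers all of it at the start. Axes as the box's. The lug that blocks the knob's tongue is a fixed steel plate, 10 x 8 mm, 114 mm high, outside the box at box x = -95, y = -63 mm.
- lid (a joint): Sliding lid, in m: 0 = shut, 0.20 = fully open at its stop; it slides toward the box's -y, over the hood, with about 2 N of friction, and stays where it is left. Plate 166 mm wide, top at 102 mm, covering box y = -78 to +161 mm when shut, -278 to -39 when open. It cannot open while the knob's tongue is behind the lug.
- knob (a joint): Catch knob on the lid, in rad: 0 to 0.1 = locked, its steel tongue (100 mm long, 12 wide) pointing to the box's -x, in front of the lug; grows clockwise seen from above to a stop at 1.45, where the tongue points nearly to the box's +y. Turn it past 1.2; the lug lets it by from about 0.7. Stiff (0.05 N m), it stays where it is left.
- knob_grip (a point): Grip point of the knob, on its upright axis, 134 mm up. The grip is an upright black wing 40 mm long, 12 mm thick, 114 to 144 mm up, lying along the tongue (the box's x at joint 0), turning with it. On the box's middle line, at box y = -50 mm with the lid shut, -250 mm with it open. The lid can be slid by it.
- pin: Light-wood rolling pin without handles, 280 mm long, 0.07 to 0.14 kg, loose. Diameter 28 mm over the middle 170 mm, 20 mm at its ends. Origin at its centre, its y along its length (along box +y at the start). It lies on the box's middle line, axis 27 mm up, centre within 8 mm of the box's in y, in two saddles (at box y = -70 and +70 mm, 12 mm long, 52 wide, cheeks 22 mm up). Hidden at first.
- pin_tail (a point): The -y end of the pin, on its axis: the end under the hood at the start.
- pin_head (a point): The +y end of the pin, on its axis: the free end in the mouth, near the end wall.
- mug: Bystander: white spotted mug, 82 x 114 x 91 mm, standing behind the box; origin at the centre of its underside.
- tin: Bystander: tomato tin, diameter 75, height 110 mm, standing behind the box; origin at the centre of its underside.
- bowl: Bystander: small flowered bowl, diameter 130, height 64 mm, standing to the right of the box; origin at the centre of its underside.

How it is judged:
By the outcome, as a careful person would: the job done as asked, in the order asked, and still so for the second after the job is handed in, while the arm keeps its last pose, push and grip.
It also fails if it takes over 54 s, if anything falls off the work surface, if the arm or the gripper's body presses on something with over 40 N, if the wrist force passes 120 N, or if a joint passes its speed limit or range.

ROBOT

A 7-joint arm with a two-finger parallel gripper is mounted at the origin on a cart in front of the work surface, level with it; the furniture and walls round the work are solid. World frame = base frame: x ahead of the robot, y to its left, z up, the work surface at z = 0. Lengths are in m, angles in rad, forces in N, time in s.
With the tool pointing down it reaches from about 0.4 to 0.85 m from the base axis. Payload 4.5 kg.
Tool frame: the origin (TCP) lies on the centre line of the jaws, within the pads' length; the fingertips stand ahead of it and the grasp point (between the pads) lies 6 mm ahead of it (r.tips_ahead is the z of the fingertips in the tool frame, in m); z points along the fingers, y is the line along which they close (so a half turn about z gives the same grasp; the last joint's range is limited). The gripper opens to 88 mm and grips with 3 to 60 N. Pads are 18 mm wide; open, the fingers measure 123 mm over their backs; the gripper's body (75 mm by 187 mm) begins 45 mm behind the grasp point.
Start: joints at [1.28, 0.689, -0.195, 1.565, 0.157, 0.902, -0.215], TCP at [0.199, -0.592, 0.264] pointing down, gripper open.
Joint ranges: [-3.01, 3.01], [-0.46, 2.08], [-1.47, 1.51], [0.13, 2.56], [-1, 4.14], [0.04, 2.09], [-2.66, 2.66]. Speed limits (rad/s): [2.57, 2.57, 3.14, 3.14, 3.14, 3.14, 3.14].

INTERFACE

Orientations are given as a rotation vector (axis times angle).
In Python, from bench import r gives the robot as it stands.
- The arm moves only by the tool drive_tool, never from a script. Its arguments are lists of equal length, an entry for each row: "grip": the finger opening in mm, from 0 to 88.1; "dp": the shift along the tool's x, y, z in mm, a list of three; "twist": the turn, a rotation vector about the tool's x, y, z in rad, a list of three. In form: {"grip": [grip, ...], "dp": [[x, y, z], ...], "twist": [[ax, ay, az], ...]}. A call has exactly 10 rows; each row shifts and turns the commanded pose from where the row before left it, along the tool's axes as they then stand; what a row does not reach is not made up. A row lasts 1/8 s, in which the tool goes at most 62.5 mm and 10.7 degrees, less where a joint would pass 70% of its speed; a pose out of reach is approached as far as the arm can. A call with a gripper value outside its range is refused whole. The fingers move at their own pace and stop on an object; the grip force is fixed at half the most. Time passes only in rows, so rows that do not move let the fingers close, or fill a call up. It gives the time, the measured TCP pose, the force, the opening and the grip force at its end, in the units of the state.
- r.observe(): the state, without advancing time (a new reading comes with each control period).
- r.snapshot(name): name is "scene" or "top" or "wrist"; returns a dict with "color" (480x640x3 uint8, red, green, blue), "depth" (480x640 float32, m along the optical axis (not along the pixel's ray), 0 where there is no reading), "vfov" (degrees; the focal length in pixels is half the picture's height over the tangent of half this angle, whatever the lens; pixels are square), "cx", "cy" (the principal point, pixels), "R" (3x3) and "t" (3): a world point X has camera coordinates R X + t. Camera axes: x right, y down, z forward; pixel columns grow to the right and rows downward; lengths in m; the calibration is good to about 2 mm. The wrist camera is an equidistant fisheye: a pixel r from the principal point sees the ray r / f radians off the axis. A picture is of the moment at which its call begins.
- r.hand_in(): hands the job in; it is judged then, once.
The state is a dict: "t": time; "joint_pos": joint angles; "dq": joint speeds; "tau": joint torques, N m; "position": TCP position; "ee_rot": TCP orientation; "force": force on the tool from outside, world axes, zero at the start; "ft_torque": the same for the moment, N m; "finger_gap": finger opening in m; "gripper_force": force on a finger pad.
Only numpy, scipy, OpenCV 4.12 (cv2) and the standard library are available. Lean on these libraries where they do the work, as an engineer would, in place of code of your own. Each camera call takes 0.05 s, during which the arm holds its last target. There are 200 camera calls.

## Working session

There is one attempt and no reset: what is moved stays moved. The work goes in short steps, Python scripts to look and compute and a tool call to move; the robot and the scene stay as the last step left them, time stands still between calls to the robot, and variables do not carry over. Pictures are saved under pics/ and viewed, at most 10 in all, crops included, and the job is handed in when it is done.

Besides the shell and the picture viewer there is one more tool, called after "Call:" as name(argument=value, ...), one argument or row to a line, values as JSON. drive_tool: Moves the arm, as the interface text tells. Its arguments: {"type":"object","properties":{"grip":{"type":"array"},"dp":{"type":"array"},"twist":{"type":"array"}},"required":["grip","dp","twist"]}

```bash
ls; mkdir -p pics; python3 - <<'E'
from bench import r
import cv2,numpy as np
o=r.observe(); print(o, r.tips_ahead)
for n in("scene","top"):
    s=r.snapshot(n); cv2.imwrite(f"pics/{n}0.png",s["color"][:,:,::-1]); np.savez(f"{n}0.npz",**s)
    print(n,s["vfov"],s["cx"],s["cy"],s["R"],s["t"])
E
```

```text
pics
{'t': 0.0, 'joint_pos': array([ 1.27977819,  0.68995497, -0.19455275,  1.56635092,  0.15734597,
        0.90246807, -0.21507133]), 'dq': array([-2.09662266e-03,  3.86996743e-05,  6.58970344e-04, -1.08562129e-04,
       -1.46445479e-03, -1.41141687e-03, -2.51779178e-04]), 'tau': array([ 4.04234906e-04, -5.27567983e+01, -1.26672953e+00, -1.53433603e+01,
       -5.25527378e-02,  6.51547292e-03,  1.66312129e-04]), 'position': array([ 0.19924251, -0.59178039,  0.26292724]), 'ee_rot': array([-3.09849938e+00, -5.07970247e-01,  6.67542295e-04]), 'force': array([-0.42917657, -0.24582826, -0.27346438]), 'ft_torque': array([-0.06824833, -0.03098358,  0.00351597]), 'gripper_force': 0.0, 'finger_gap': 0.08786247077426788} 0.025
scene 47.17754103057024 329.8910296064334 236.752266241501 [[-0.79511014 -0.6063837  -0.00993294]
 [-0.51474655  0.68343186 -0.51764551]
 [ 0.32068029 -0.40647225 -0.85553753]] [0.43170874 0.38460699 1.35881715]
top 54.99637683663584 311.6074666082244 239.98304221955507 [[-0.00105515 -0.99981595 -0.01915601]
 [-0.98394439  0.00445684 -0.17841966]
 [ 0.1784722   0.01866019 -0.983768  ]] [-0.04318469  0.57556069  1.14922933]
```

View pics/top0.png

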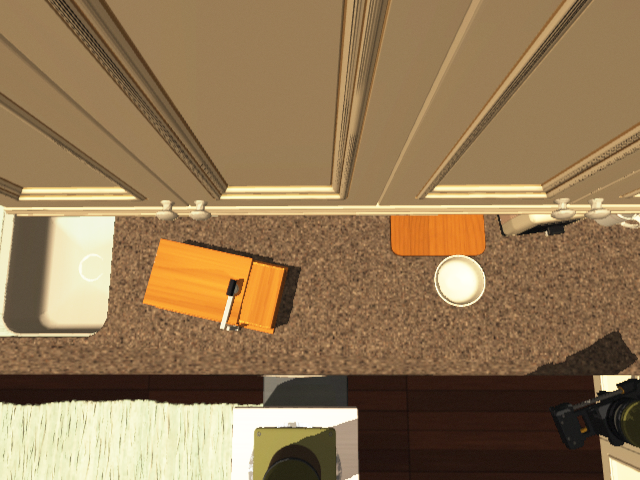

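View pics/scene0.png

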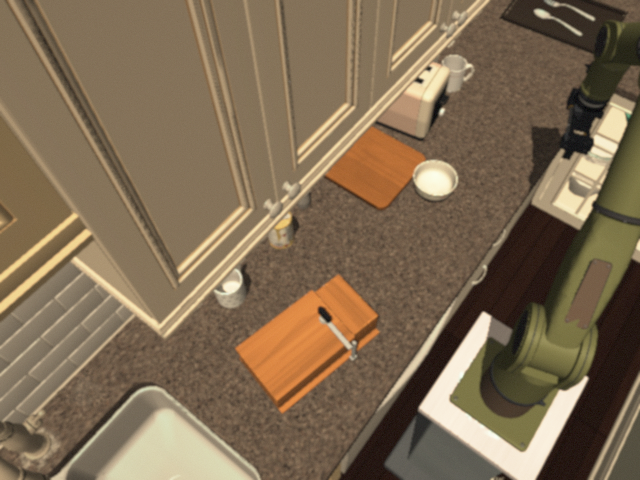

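The top view shows the box at pixels (145–287, 240–332). The lid is on the left and the hood on the right, the knob is near (233,287), and the tongue points down to the lug at (228,327). The scene view shows the mug (230,290) and tin (280,232) behind the box, beneath the wall cabinets, and the bowl to the right at (435,180).

```bash
cat >h.py <<'E'
import numpy as np,cv2
def cloud(s):
    f=240/np.tan(np.radians(float(s["vfov"]))/2); d=s["depth"]; v,u=np.mgrid[:480,:640]
    c=np.stack([(u-s["cx"])/f*d,(v-s["cy"])/f*d,d],-1)
    return (c-s["t"])@s["R"]
E
python3 - <<'E'
from h import *
s=np.load("top0.npz"); P=cloud(s); hsv=cv2.cvtColor(s["color"],cv2.COLOR_RGB2HSV)
m=(hsv[...,1]>150)&(hsv[...,0]<25)&(hsv[...,2]>120)
m[:, 330:]=0; m[:225]=0; m[345:]=0
z=P[...,2]
print(np.histogram(z[m],bins=np.arange(-.0,.13,.005)))
for lo,hi in((.086,.0975),(.0985,.108)):
    k=m&(z>lo)&(z<hi); q=P[k]; k=cv2.morphologyEx(k.astype(np.uint8),cv2.MORPH_OPEN,np.ones((3,3)))>0
    q=P[k]; rc=cv2.minAreaRect((q[:,:2]*1000).astype(np.float32)); print(len(q),rc,cv2.boxPoints(rc).round(),np.median(q[:,2]))
dark=(hsv[...,2]<60)&(z>.12)&(z<.16); dark[:,:200]=0;dark[:,270:]=0
q=P[dark];print("knob",len(q),q.mean(0),q.min(0),q.max(0))
# cabinets
c=P[205:212,60:600:60]; print(c.reshape(-1,3).round(2)[::5])
c=P[100,60:600:60];print(c.round(2))
s=np.load("scene0.npz"); P=cloud(s)
for n,(u,v) in dict(mug=(230,290),tin=(281,238),bowl=(435,180),cab1=(170,320),cab2=(290,185),knob=(325,316)).items(): print(n,P[v-3:v+4:3,u].round(3).tolist())
E
```

```text
(array([  99,  190,   15,    0,    0,    0,    0,    0,    0,    0,    1,
          0,    0,    0,    0,    2,    1,  249, 1597, 2470, 3702,  133,
          0,    0,    0]), array([-0.   ,  0.005,  0.01 ,  0.015,  0.02 ,  0.025,  0.03 ,  0.035,
        0.04 ,  0.045,  0.05 ,  0.055,  0.06 ,  0.065,  0.07 ,  0.075,
        0.08 ,  0.085,  0.09 ,  0.095,  0.1  ,  0.105,  0.11 ,  0.115,
        0.12 ,  0.125]))
2002 ((433.1829833984375, 80.21820831298828), (84.37989807128906, 151.72805786132812), 77.5947265625) [[350.  55.]
 [498.  23.]
 [516. 105.]
 [368. 138.]] 0.0925198716188219
3465 ((467.9621887207031, 236.61587524414062), (238.47357177734375, 165.17274475097656), 77.432861328125) [[361. 138.]
 [523. 102.]
 [575. 335.]
 [413. 371.]] 0.10118266860508161
knob 86 [0.42321582 0.13887079 0.13892616] [0.0436244  0.04647297 0.12149707] [0.46382459 0.1512975  0.15751047]
[[ 0.55  0.35  0.52]
 [ 0.55 -0.13  0.51]
 [ 0.55  0.26  0.51]
 [ 0.55 -0.23  0.5 ]
 [ 0.55  0.16  0.5 ]
 [ 0.55 -0.33  0.5 ]
 [ 0.55  0.06  0.5 ]
 [ 0.55 -0.43  0.49]
 [ 0.55 -0.03  0.5 ]
 [ 0.55  0.37  0.49]
 [ 0.54 -0.13  0.49]
 [ 0.55  0.26  0.49]
 [ 0.54 -0.23  0.49]]
[[ 0.55  0.15  0.87]
 [ 0.55  0.1   0.87]
 [ 0.56  0.06  0.85]
 [ 0.56  0.01  0.84]
 [ 0.56 -0.05  0.84]
 [ 0.54 -0.1   0.87]
 [ 0.55 -0.15  0.86]
 [ 0.55 -0.2   0.86]
 [ 0.56 -0.27  0.84]]
mug [[0.735, 0.199, 0.01], [0.729, 0.206, 0.009], [0.686, 0.233, 0.09]]
tin [[0.7, 0.014, 0.075], [0.701, 0.016, 0.06], [0.704, 0.015, 0.04]]
bowl [[0.482, -0.45, 0.021], [0.479, -0.448, 0.012], [0.472, -0.434, 0.017]]
cab1 [[0.547, 0.431, 0.506], [0.547, 0.433, 0.499], [0.546, 0.437, 0.494]]
cab2 [[0.55, 0.106, 0.535], [0.539, 0.117, 0.547], [0.53, 0.127, 0.555]]
knob [[0.443, 0.148, 0.146], [0.437, 0.156, 0.151], [0.437, 0.156, 0.132]]
```

Call:
drive_tool(
  grip=[88, 88, 88, 88, 88, 88, 88, 88, 88, 88],
  dp=[
    [32, -25, 1],
    [32, -25, 1],
    [32, -25, 1],
    [32, -25, 1],
    [32, -25, 1],
    [32, -25, 1],
    [32, -25, 1],
    [32, -25, 1],
    [32, -25, 1],
    [32, -25, 1],
  ],
  twist=[
    [0, 0, 0],
    [0, 0, 0],
    [0, 0, 0],
    [0, 0, 0],
    [0, 0, 0],
    [0, 0, 0],
    [0, 0, 0],
    [0, 0, 0],
    [0, 0, 0],
    [0, 0, 0],
  ],
)

```text
t: 1.35
position: [0.4234, -0.2521, 0.2535]
ee_rot: [-3.1, -0.508, 0.001]
force: [0.5, -0.4, -0.6]
finger_gap: 0.0877
gripper_force: 0.0
```

```bash
cat >>h.py <<'E'
from scipy.spatial.transform import Rotation as Ro
O=np.array([.459,.1965,0]); B=Ro.from_euler('z',-.2195)
def go(r,boxpt,grasp=True):
    "tool-frame dp (mm) to bring the TCP to a box point; box pose of the TCP"
    s=r.observe(); T=Ro.from_rotvec(s["ee_rot"]); w=O+B.apply(boxpt)
    M=(B.inv()*T).as_matrix()
    print("t",s["t"],"q",s["joint_pos"].round(2),"pos",s["position"].round(4),"box",B.inv().apply(s["position"]-O).round(4),"gap",round(s["finger_gap"],4),"F",s["force"].round(1))
    print("tool axes in box (cols)\n",M.round(3))
    print("dp mm",(T.inv().apply(w-s["position"])*1000).round(1))
E
python3 -c "
from h import *; from bench import r; go(r,[0,-.05,.22])"
```

```text
t 1.35 q [ 0.54  0.53 -0.15  1.97  0.13  0.65 -0.94] pos [ 0.4234 -0.2521  0.2535] box [ 0.0629 -0.4455  0.2535] gap 0.0877 F [ 0.5 -0.4 -0.6]
tool axes in box (cols)
 [[ 0.856  0.518 -0.   ]
 [ 0.518 -0.856  0.   ]
 [-0.    -0.    -1.   ]]
dp mm [ 151.  -371.    33.6]
```

Call:
drive_tool(
  grip=[88, 88, 88, 88, 88, 88, 88, 88, 88, 88],
  dp=[
    [15, -37, 3],
    [15, -37, 3],
    [15, -37, 3],
    [15, -37, 3],
    [15, -37, 3],
    [15, -37, 3],
    [15, -37, 3],
    [15, -37, 3],
    [15, -37, 3],
    [15, -37, 3],
  ],
  twist=[
    [0, 0, 0],
    [0, 0, 0],
    [0, 0, 0],
    [0, 0, 0],
    [0, 0, 0],
    [0, 0, 0],
    [0, 0, 0],
    [0, 0, 0],
    [0, 0, 0],
    [0, 0, 0],
  ],
)

```text
t: 2.6
position: [0.4469, 0.1465, 0.2234]
ee_rot: [3.1, 0.508, -0.001]
force: [1.2, -0.1, -0.0]
finger_gap: 0.0885
gripper_force: 0.0
```

Call:
drive_tool(
  grip=[88, 88, 88, 88, 88, 88, 88, 88, 60, 60],
  dp=[
    [0, 0, 0],
    [0, 0, 0],
    [0, 0, 0],
    [0, 0, 0],
    [0, 0, 0],
    [0, 0, 0],
    [0, 0, 0],
    [0, 0, 0],
    [0, 0, 0],
    [0, 0, 0],
  ],
  twist=[
    [0, 0, 0.09],
    [0, 0, 0.09],
    [0, 0, 0.09],
    [0, 0, 0.09],
    [0, 0, 0.09],
    [0, 0, 0.09],
    [0, 0, 0],
    [0, 0, 0],
    [0, 0, 0],
    [0, 0, 0],
  ],
)

```text
t: 3.85
position: [0.447, 0.1452, 0.2237]
ee_rot: [3.123, -0.337, -0.0]
force: [0.6, 0.3, 0.7]
finger_gap: 0.0705
gripper_force: 0.0
```

```bash
python3 -c "
from h import *; from bench import r; go(r,[0,-.05,.142]); s=r.snapshot('wrist'); cv2.imwrite('pics/w1.png',s['color'][:,:,::-1])
# predicted pixel of the knob grip point
f=240/np.tan(np.radians(s['vfov'])/2)
c=s['R']@(O+B.apply([0,-.05,.144]))+s['t']; th=np.arctan2(np.hypot(c[0],c[1]),c[2]); n=c[:2]/np.hypot(c[0],c[1]); print('pred px',n*th*f+[s['cx'],s['cy']])"
```

```text
t 3.85 q [-0.48  0.56  0.11  2.07 -0.11  0.51 -2.08] pos [0.447  0.1452 0.2237] box [-0.0005 -0.0527  0.2237] gap 0.0705 F [0.6 0.3 0.7]
tool axes in box (cols)
 [[ 1.     0.005 -0.   ]
 [ 0.005 -1.    -0.   ]
 [-0.     0.    -1.   ]]
dp mm [ 0.5 -2.7 81.7]
pred px [314.25209853 259.76771297]
```

View pics/w1.png

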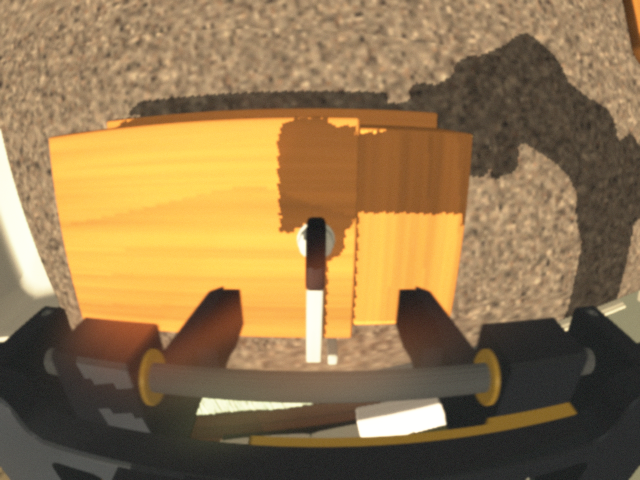

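The wing is centred at about (316,254), against a prediction of (314,260), so the box fit is good to 2–3 mm. Joint 7 can't turn far enough clockwise from here, so I'll use the half-turned grasp.

Call:
drive_tool(
  grip=[60, 60, 60, 60, 60, 60, 60, 60, 60, 60],
  dp=[
    [0, 0, 0],
    [0, 0, 0],
    [0, 0, 0],
    [0, 0, 0],
    [0, 0, 0],
    [0, 0, 0],
    [0, 0, 0],
    [0, 0, 0],
    [0, 0, 0],
    [0, 0, 0],
  ],
  twist=[
    [0, 0, -0.175],
    [0, 0, -0.175],
    [0, 0, -0.175],
    [0, 0, -0.175],
    [0, 0, -0.175],
    [0, 0, -0.175],
    [0, 0, -0.175],
    [0, 0, -0.175],
    [0, 0, -0.175],
    [0, 0, -0.175],
  ],
)

```text
t: 5.15
position: [0.4471, 0.1451, 0.2237]
ee_rot: [2.255, 2.187, 0.0]
force: [0.8, 0.1, -0.2]
finger_gap: 0.0601
gripper_force: 0.0
```

Call:
drive_tool(
  grip=[60, 60, 60, 60, 60, 60, 60, 60, 60, 60],
  dp=[
    [0, 0, 0],
    [0, 0, 0],
    [0, 0, 0],
    [0, 0, 0],
    [0, 0, 0],
    [0, 0, 0],
    [0, 0, 0],
    [0, 0, 0],
    [0, 0, 0],
    [0, 0, 0],
  ],
  twist=[
    [0, 0, -0.175],
    [0, 0, -0.175],
    [0, 0, -0.175],
    [0, 0, -0.175],
    [0, 0, -0.175],
    [0, 0, -0.175],
    [0, 0, -0.175],
    [0, 0, -0.167],
    [0, 0, 0],
    [0, 0, 0],
  ],
)

```text
t: 6.4
position: [0.4471, 0.1451, 0.2237]
ee_rot: [0.341, 3.123, -0.0]
force: [0.2, -0.1, -0.6]
finger_gap: 0.0598
gripper_force: 0.0
```

```bash
python3 -c "
from h import *; from bench import r; go(r,[0,-.05,.142])"
```

```text
t 6.4 q [ 0.09  0.67 -0.82  2.04  0.73  0.75  0.17] pos [0.4471 0.1451 0.2237] box [-0.0004 -0.0527  0.2237] gap 0.0598 F [ 0.2 -0.1 -0.6]
tool axes in box (cols)
 [[-1.    -0.002  0.   ]
 [-0.002  1.    -0.   ]
 [-0.    -0.    -1.   ]]
dp mm [-0.4  2.8 81.7]
```

Call:
drive_tool(
  grip=[60, 60, 60, 60, 60, 60, 0, 0, 0, 0],
  dp=[
    [0, 2, 16],
    [0, 1, 16],
    [0, 0, 16],
    [0, 0, 16],
    [0, 0, 17],
    [0, 0, 0],
    [0, 0, 0],
    [0, 0, 0],
    [0, 0, 0],
    [0, 0, 0],
  ],
  twist=[
    [0, 0, 0],
    [0, 0, 0],
    [0, 0, 0],
    [0, 0, 0],
    [0, 0, 0],
    [0, 0, 0],
    [0, 0, 0],
    [0, 0, 0],
    [0, 0, 0],
    [0, 0, 0],
  ],
)

```text
t: 7.65
position: [0.4478, 0.1481, 0.143]
ee_rot: [0.337, 3.123, 0.0]
force: [1.3, 0.1, 0.7]
finger_gap: 0.0219
gripper_force: 0.0
```

```bash
python3 -c "
from h import *; from bench import r; go(r,[0,-.05,.142])"
```

```text
t 7.65 q [-0.01  0.78 -0.66  2.11  0.94  0.57 -0.02] pos [0.4478 0.1481 0.143 ] box [-0.0004 -0.0496  0.143 ] gap 0.0219 F [1.3 0.1 0.7]
tool axes in box (cols)
 [[-1.    -0.004  0.001]
 [-0.004  1.     0.   ]
 [-0.001  0.    -1.   ]]
dp mm [-0.4 -0.4  1. ]
```

Closing needs a few more rows, then I turn.

Call:
drive_tool(
  grip=[0, 0, 0, 0, 0, 0, 0, 0, 0, 0],
  dp=[
    [0, 0, 0],
    [0, 0, 0],
    [0, 0, 0],
    [0, 0, 0],
    [0, 0, 0],
    [0, 0, 0],
    [0, 0, 0],
    [0, 0, 0],
    [0, 0, 0],
    [0, 0, 0],
  ],
  twist=[
    [0, 0, 0],
    [0, 0, 0],
    [0, 0, 0],
    [0, 0, 0],
    [0, 0, 0.08],
    [0, 0, 0.12],
    [0, 0, 0.12],
    [0, 0, 0.12],
    [0, 0, 0.12],
    [0, 0, 0.12],
  ],
)

```text
t: 8.9
position: [0.4474, 0.1472, 0.1428]
ee_rot: [1.365, 2.829, -0.003]
force: [-1.9, -3.2, 4.7]
finger_gap: 0.0117
gripper_force: 30.0
```

```bash
python3 -c "
from h import *; from bench import r; go(r,[0,-.05,.142]);print(r.observe()['ft_torque'])"
```

```text
t 8.9 q [-0.12  0.75 -0.48  2.12  0.79  0.46 -0.54] pos [0.4474 0.1472 0.1428] box [-0.0006 -0.0506  0.1428] gap 0.0117 F [-1.9 -3.2  4.7]
tool axes in box (cols)
 [[-0.778  0.628  0.   ]
 [ 0.628  0.778 -0.002]
 [-0.001 -0.001 -1.   ]]
dp mm [-0.1  0.8  0.8]
[-0.62729691  0.08834534  0.05565915]
```

Call:
drive_tool(
  grip=[0, 0, 0, 0, 0, 0, 0, 0, 0, 0],
  dp=[
    [0, 0, 0],
    [0, 0, 0],
    [0, 0, 0],
    [0, 0, 0],
    [0, 0, 0],
    [0, 0, 0],
    [0, 0, 0],
    [0, 0, 0],
    [0, 0, 0],
    [0, 0, 0],
  ],
  twist=[
    [0, 0, 0.12],
    [0, 0, 0.12],
    [0, 0, 0.12],
    [0, 0, 0.12],
    [0, 0, 0.12],
    [0, 0, 0.12],
    [0, 0, 0],
    [0, 0, 0],
    [0, 0, 0],
    [0, 0, 0],
  ],
)

```text
t: 10.15
position: [0.4469, 0.1471, 0.1428]
ee_rot: [2.27, 2.171, -0.004]
force: [-1.9, -3.9, 5.6]
finger_gap: 0.0117
gripper_force: 30.0
```

```bash
python3 -c "
from h import *; from bench import r; go(r,[0,-.25,.142]);print(r.observe()['ft_torque'])"
```

```text
t 10.15 q [-0.23  0.72 -0.3   2.12  0.56  0.37 -1.03] pos [0.4469 0.1471 0.1428] box [-0.0011 -0.0508  0.1428] gap 0.0117 F [-1.9 -3.9  5.6]
tool axes in box (cols)
 [[-0.174  0.985 -0.001]
 [ 0.985  0.174 -0.002]
 [-0.002 -0.001 -1.   ]]
dp mm [-196.3  -33.6    1.2]
[-0.69352479  0.31735997 -0.04066713]
```

Call:
drive_tool(
  grip=[0, 0, 0, 0, 0, 0, 0, 0, 0, 0],
  dp=[
    [-10, -1.7, 0],
    [-18, -3.1, 0],
    [-18, -3.1, 0],
    [-18, -3.1, 0],
    [-18, -3.1, 0],
    [-18, -3.1, 0],
    [-18, -3.1, 0],
    [-18, -3.1, 0],
    [-18, -3.1, 0],
    [-10, -1.7, 0],
  ],
  twist=[
    [0, 0, 0],
    [0, 0, 0],
    [0, 0, 0],
    [0, 0, 0],
    [0, 0, 0],
    [0, 0, 0],
    [0, 0, 0],
    [0, 0, 0],
    [0, 0, 0],
    [0, 0, 0],
  ],
)

```text
t: 11.4
position: [0.4106, -0.0164, 0.1427]
ee_rot: [-2.271, -2.17, 0.003]
force: [-2.9, 3.2, 5.7]
finger_gap: 0.0116
gripper_force: 30.0
```

```bash
python3 -c "
from h import *; from bench import r; go(r,[0,-.25,.142]);print(r.observe()['ft_torque'])"
```

```text
t 11.4 q [ 0.08  0.68 -0.24  2.3   0.71  0.23 -0.85] pos [ 0.4106 -0.0164  0.1427] box [-0.0009 -0.2183  0.1427] gap 0.0116 F [-2.9  3.2  5.7]
tool axes in box (cols)
 [[-0.173  0.985 -0.002]
 [ 0.985  0.173 -0.001]
 [-0.001 -0.002 -1.   ]]
dp mm [-31.4  -4.6   0.8]
[0.63375337 0.60375964 0.03893312]
```

Call:
drive_tool(
  grip=[0, 0, 0, 0, 0, 0, 0, 0, 0, 0],
  dp=[
    [-8, -1.4, 0],
    [-8, -1.4, 0],
    [-7, -1.2, 0],
    [-5, -0.8, 0],
    [-3, -0.5, 0],
    [-2, -0.3, 0],
    [-2, -0.3, 0],
    [-2, -0.3, 0],
    [0, 0, 0],
    [0, 0, 0],
  ],
  twist=[
    [0, 0, 0],
    [0, 0, 0],
    [0, 0, 0],
    [0, 0, 0],
    [0, 0, 0],
    [0, 0, 0],
    [0, 0, 0],
    [0, 0, 0],
    [0, 0, 0],
    [0, 0, 0],
  ],
)

```text
t: 12.65
position: [0.4034, -0.0487, 0.1427]
ee_rot: [-2.263, -2.174, -0.005]
force: [-3.7, 11.6, 6.3]
finger_gap: 0.0119
gripper_force: 30.0
```

```bash
python3 -c "
from h import *; from bench import r; go(r,[0,-.25,.142]);print(r.observe()['ft_torque'])
s=r.snapshot('top');P=cloud(s);b=B.inv().apply((P-O).reshape(-1,3)).reshape(P.shape)
k=(b[...,2]>.097)&(b[...,2]<.107)&(abs(b[...,0])<.07)&(b[...,1]>-.2)&(b[...,1]<.13);print('lid front edge y',np.percentile(b[k][:,1],[50,90,97,99.5]))
k=(abs(b[...,0])<.03)&(b[...,2]>.015)&(b[...,2]<.06)&(b[...,1]>-.03)&(b[...,1]<.145);q=b[k];print('pin',len(q),q.max(0))
for y in (0,.03,.045,.1):
  j=q[abs(q[:,1]-y)<.008]; t=j[j[:,2]>.03]; print(y,t.mean(0) if len(t) else None, t[:,2].max() if len(t) else 0)
cv2.imwrite('pics/t2.png',cv2.resize(s['color'][200:360,120:320,::-1],None,fx=3,fy=3))"
```

```text
t 12.65 q [ 0.16  0.68 -0.24  2.31  0.74  0.22 -0.79] pos [ 0.4034 -0.0487  0.1427] box [-0.0009 -0.2514  0.1427] gap 0.0119 F [-3.7 11.6  6.3]
tool axes in box (cols)
 [[-0.178  0.984 -0.001]
 [ 0.984  0.178  0.005]
 [ 0.005 -0.    -1.   ]]
dp mm [1.2 1.1 0.7]
[ 2.26837792  0.78761705 -0.0722547 ]
lid front edge y [-0.10844536 -0.05358602 -0.04384756 -0.04024043]
pin 687 [0.02629257 0.14370194 0.04511675]
0 [-0.00272922  0.00032102  0.037553  ] 0.04423358408443275
0.03 [-0.00317035  0.02976911  0.03656238] 0.04511674847686422
0.045 [-0.00326078  0.04465149  0.03671717] 0.04483480845965607
0.1 [-0.00343456  0.09966232  0.03702558] 0.044145191623552175
```

View pics/t2.png

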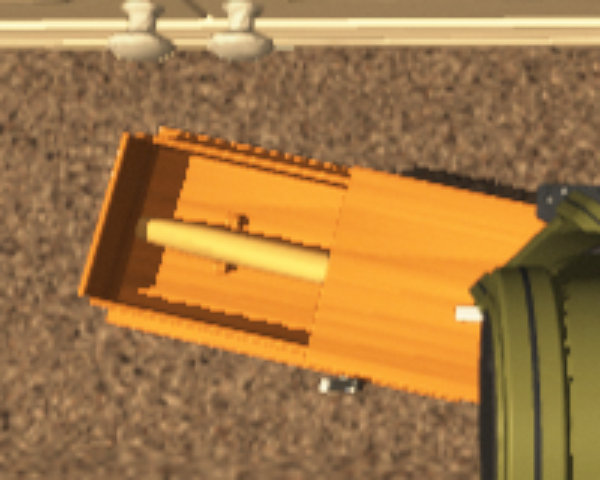

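The crop shows the lid fully back, with its front edge at box y ≈ -40 mm and against the stop. The pin is visible from (148,232) to (325,268), lying straight in its saddles. Next: release, rise and go to the pin.

Call:
drive_tool(
  grip=[50, 50, 50, 50, 50, 50, 50, 50, 50, 50],
  dp=[
    [1, 0, 0],
    [0, 0, 0],
    [0, 0, 0],
    [0, 0, -10],
    [0, 0, -20],
    [0, 0, -20],
    [0, 0, -20],
    [0, 0, -20],
    [0, 0, 0],
    [0, 0, 0],
  ],
  twist=[
    [0, 0, 0],
    [0, 0, 0],
    [0, 0, 0],
    [0, 0, 0],
    [0, 0, 0],
    [0, 0, 0],
    [0, 0, 0],
    [0, 0, 0],
    [0, 0, 0.09],
    [0, 0, 0.09],
  ],
)

```text
t: 13.95
position: [0.4045, -0.0509, 0.2329]
ee_rot: [2.459, 1.954, -0.0]
force: [0.4, -0.4, 0.9]
finger_gap: 0.0501
gripper_force: 0.0
```

```bash
python3 -c "
from h import *; from bench import r; go(r,[-.002,.045,.2])"
```

```text
t 13.95 q [ 0.33  0.51 -0.48  2.21  0.47  0.52 -0.73] pos [ 0.4045 -0.0509  0.2329] box [ 0.0007 -0.2533  0.2329] gap 0.0501 F [ 0.4 -0.4  0.9]
tool axes in box (cols)
 [[ 0.009  1.     0.001]
 [ 1.    -0.009 -0.001]
 [-0.001  0.001 -1.   ]]
dp mm [298.3  -5.3  32.8]
```

Call:
drive_tool(
  grip=[50, 50, 50, 50, 50, 50, 50, 50, 50, 50],
  dp=[
    [33, -0.5, 0],
    [33, -0.5, 0],
    [33, -0.5, 0],
    [33, -0.5, 0],
    [33, -0.5, 0],
    [33, -0.5, 0],
    [33, -0.5, 0],
    [33, -0.5, 10],
    [33, -0.5, 20],
    [1, -0.5, 20],
  ],
  twist=[
    [0, 0, 0],
    [0, 0, 0],
    [0, 0, 0],
    [0, 0, 0],
    [0, 0, 0],
    [0, 0, 0],
    [0, 0, 0],
    [0, 0, 0],
    [0, 0, 0],
    [0, 0, 0],
  ],
)

```text
t: 15.2
position: [0.4664, 0.2444, 0.1822]
ee_rot: [-2.452, -1.962, -0.004]
force: [0.8, -0.7, -0.1]
finger_gap: 0.0498
gripper_force: 0.0
```

```bash
python3 -c "
from h import *; from bench import r; go(r,[-.002,.045,.036]); s=r.snapshot('wrist'); cv2.imwrite('pics/w3.png',s['color'][:,:,::-1])
f=240/np.tan(np.radians(s['vfov'])/2)
for p in ([0,.045,.027],[0,.14,.027],[0,-.039,.102],[0,.155,.09]):
  c=s['R']@(O+B.apply(p))+s['t']; h=np.hypot(c[0],c[1]); print(p,(c[:2]/h*np.arctan2(h,c[2])*f+[s['cx'],s['cy']]).round())"
```

```text
t 15.2 q [-0.33  0.7  -0.39  1.94  0.46  0.59 -1.24] pos [0.4664 0.2444 0.1822] box [-0.0032  0.0484  0.1822] gap 0.0498 F [ 0.8 -0.7 -0.1]
tool axes in box (cols)
 [[ 0.002  1.     0.001]
 [ 1.    -0.002  0.003]
 [ 0.003  0.001 -1.   ]]
dp mm [ -3.8   1.1 146.2]
[0, 0.045, 0.027] [324. 228.]
[0, 0.14, 0.027] [324. 104.]
[0, -0.039, 0.102] [324. 376.]
[0, 0.155, 0.09] [325.  75.]
```

View pics/w3.png

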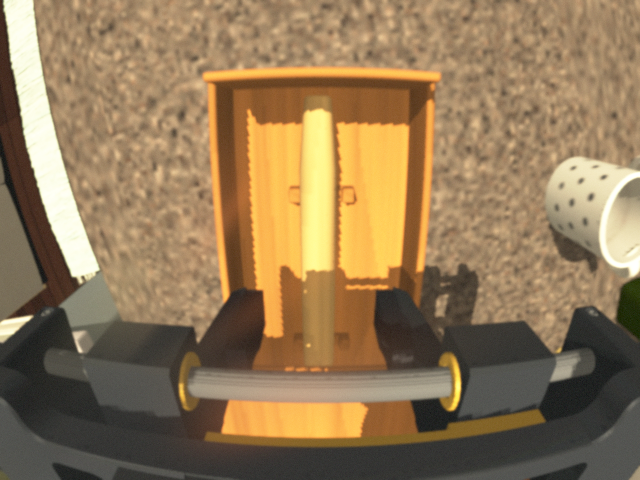

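The wrist view shows the pin along column 318, its head at (318,97), one saddle at row 195 and the end wall at row 75. That puts it at box x ≈ -3 mm, right under the tool. Descending.

Call:
drive_tool(
  grip=[50, 50, 50, 50, 50, 50, 50, 50, 50, 50],
  dp=[
    [-2, 0, 18],
    [-2, 0, 18],
    [0, 0, 18],
    [0, 0, 18],
    [0, 0, 18],
    [0, 0, 18],
    [0, 0, 16],
    [0, 0, 10],
    [0, 0, 0],
    [0, 0, 0],
  ],
  twist=[
    [0, 0, 0],
    [0, 0, 0],
    [0, 0, 0],
    [0, 0, 0],
    [0, 0, 0],
    [0, 0, 0],
    [0, 0, 0],
    [0, 0, 0],
    [0, 0, 0],
    [0, 0, 0],
  ],
)

```text
t: 16.5
position: [0.4652, 0.2377, 0.0491]
ee_rot: [2.456, 1.959, 0.001]
force: [-0.2, 0.1, -0.5]
finger_gap: 0.0501
gripper_force: 0.0
```

```bash
python3 -c "
from h import *; from bench import r; go(r,[-.003,.045,.036])"
```

```text
t 16.5 q [-0.45  0.92 -0.19  2.01  0.6   0.27 -1.37] pos [0.4652 0.2377 0.0491] box [-0.0029  0.0416  0.0491] gap 0.0501 F [-0.2  0.1 -0.5]
tool axes in box (cols)
 [[ 0.005  1.     0.001]
 [ 1.    -0.005  0.   ]
 [ 0.     0.001 -1.   ]]
dp mm [ 3.4 -0.1 13.1]
```

Call:
drive_tool(
  grip=[50, 50, 50, 0, 0, 0, 0, 0, 0, 0],
  dp=[
    [2, 0, 6],
    [1, 0, 6],
    [0, 0, 0],
    [0, 0, 0],
    [0, 0, 0],
    [0, 0, 0],
    [0, 0, 0],
    [0, 0, 0],
    [0, 0, 0],
    [0, 0, 0],
  ],
  twist=[
    [0, 0, 0],
    [0, 0, 0],
    [0, 0, 0],
    [0, 0, 0],
    [0, 0, 0],
    [0, 0, 0],
    [0, 0, 0],
    [0, 0, 0],
    [0, 0, 0],
    [0, 0, 0],
  ],
)

```text
t: 17.75
position: [0.4656, 0.2405, 0.0368]
ee_rot: [2.456, 1.959, 0.0]
force: [0.0, -0.1, 2.0]
finger_gap: 0.0275
gripper_force: 30.0
```

```bash
python3 -c "
from h import *; from bench import r; go(r,[-.003,.045,.036])
# 20deg tilt about the tail after a 12 mm lift, in 8 rows
th=np.radians(20); n=8
L=.189; # tail to TCP along y (tail ~ -.142 +.. )
h=.0095 # TCP above axis
def tcp(a): return np.array([L*np.cos(a)-h*np.sin(a), L*np.sin(a)+h*np.cos(a)])
for i in range(n):
  a,b=th*i/n,th*(i+1)/n; d=tcp(b)-tcp(a)
  print('tool x',1000*(d@[np.cos(a),np.sin(a)]),'tool z',-1000*(d@[-np.sin(a),np.cos(a)]))"
```

```text
t 17.75 q [-0.46  0.95 -0.17  2.    0.61  0.24 -1.38] pos [0.4656 0.2405 0.0368] box [-0.0031  0.0444  0.0368] gap 0.0275 F [ 0.  -0.1  2. ]
tool axes in box (cols)
 [[ 0.005  1.     0.   ]
 [ 1.    -0.005 -0.   ]
 [-0.     0.    -1.   ]]
dp mm [0.6 0.1 0.8]
tool x -0.5942703009995665 tool z -8.235022317076153
tool x -0.5942703009995802 tool z -8.235022317076153
tool x -0.5942703009995914 tool z -8.235022317076144
tool x -0.5942703009995614 tool z -8.235022317076156
tool x -0.5942703009995824 tool z -8.235022317076156
tool x -0.5942703009995639 tool z -8.235022317076147
tool x -0.5942703009995908 tool z -8.235022317076158
tool x -0.5942703009995456 tool z -8.235022317076142
```

Call:
drive_tool(
  grip=[0, 0, 0, 0, 0, 0, 0, 0, 0, 0],
  dp=[
    [0, 0, -4],
    [0, 0, -4],
    [-0.6, 0, -8.2],
    [-0.6, 0, -8.2],
    [-0.6, 0, -8.2],
    [-0.6, 0, -8.2],
    [-0.6, 0, -8.2],
    [-0.6, 0, -8.2],
    [-0.6, 0, -8.2],
    [-0.6, 0, -8.2],
  ],
  twist=[
    [0, 0, 0],
    [0, 0, 0],
    [0, 0.044, 0],
    [0, 0.044, 0],
    [0, 0.044, 0],
    [0, 0.044, 0],
    [0, 0.044, 0],
    [0, 0.044, 0],
    [0, 0.044, 0],
    [0, 0.044, 0],
  ],
)

```text
t: 19.0
position: [0.4654, 0.2274, 0.1066]
ee_rot: [-2.277, -1.819, -0.363]
force: [-0.3, -0.2, -0.5]
finger_gap: 0.0268
gripper_force: 30.0
```

```bash
python3 -c "
from h import *; from bench import r; go(r,[-.003,.045,.036]); s=r.snapshot('scene');cv2.imwrite('pics/s4.png',cv2.resize(s['color'][200:420,190:450,::-1],None,fx=2.5,fy=2.5))"
```

```text
t 19.0 q [-0.11  0.85 -0.46  2.16  1.49  0.07 -2.1 ] pos [0.4654 0.2274 0.1066] box [-0.0005  0.0316  0.1066] gap 0.0268 F [-0.3 -0.2 -0.5]
tool axes in box (cols)
 [[ 0.004  1.    -0.005]
 [ 0.949 -0.002  0.316]
 [ 0.316 -0.006 -0.949]]
dp mm [-9.6 -2.1 71.3]
```

View pics/s4.png

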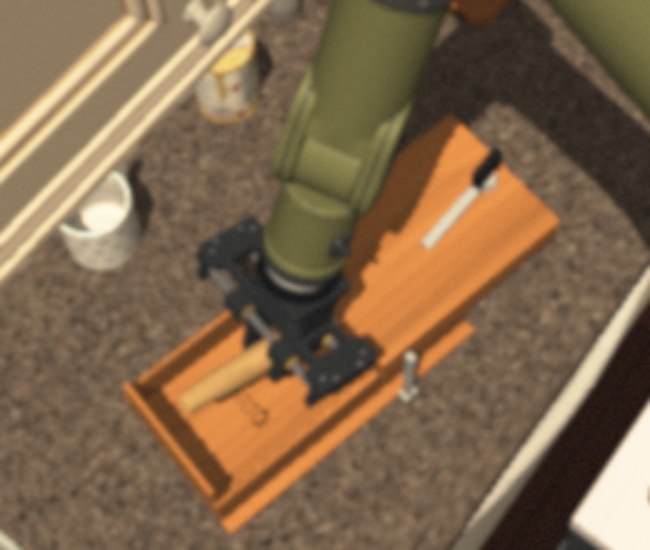

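The pin's head is lifted at (190,400), above the end wall's edge. The pin nearly touches the hood roof (87 mm against 88 mm), so I'll lower it 12 mm and then pull along the axis.

Call:
drive_tool(
  grip=[0, 0, 0, 0, 0, 0, 0, 0, 0, 0],
  dp=[
    [-2, 0, 6],
    [-2, 0, 6],
    [4, 0, 0],
    [8, 0, 0],
    [8, 0, 0],
    [8, 0, 0],
    [8, 0, 0],
    [8, 0, 0],
    [8, 0, 0],
    [8, 0, 0],
  ],
  twist=[
    [0, 0, 0],
    [0, 0, 0],
    [0, 0, 0],
    [0, 0, 0],
    [0, 0, 0],
    [0, 0, 0],
    [0, 0, 0],
    [0, 0, 0],
    [0, 0, 0],
    [0, 0, 0],
  ],
)

```text
t: 20.3
position: [0.4779, 0.2839, 0.1128]
ee_rot: [-2.277, -1.819, -0.362]
force: [-0.0, -0.1, -0.5]
finger_gap: 0.0269
gripper_force: 30.0
```

```bash
python3 -c "
from h import *; from bench import r; go(r,[-.003,.16,.15])"
```

```text
t 20.3 q [-0.13  0.88 -0.6   2.06  1.19  0.22 -1.88] pos [0.4779 0.2839 0.1128] box [-0.0006  0.0894  0.1128] gap 0.0269 F [-0.  -0.1 -0.5]
tool axes in box (cols)
 [[ 0.004  1.    -0.006]
 [ 0.949 -0.002  0.316]
 [ 0.316 -0.007 -0.949]]
dp mm [ 78.8  -2.8 -13. ]
```

Call:
drive_tool(
  grip=[0, 0, 0, 0, 0, 0, 0, 0, 0, 0],
  dp=[
    [10, 0, 0],
    [13, 0, 0],
    [13, 0, 0],
    [13, 0, 0],
    [13, 0, 0],
    [10, 0, 0],
    [3, 0, -9],
    [5, 0, -14],
    [5, -4, -14],
    [5, -8, -14],
  ],
  twist=[
    [0, 0, 0],
    [0, 0, 0],
    [0, 0, 0],
    [0, 0, 0],
    [0, 0, 0],
    [0, 0, 0],
    [0, 0, 0],
    [0, 0, 0],
    [0, 0, 0],
    [0, 0, 0],
  ],
)

```text
t: 21.55
position: [0.4818, 0.3531, 0.1906]
ee_rot: [-2.278, -1.817, -0.362]
force: [0.2, -0.1, -0.7]
finger_gap: 0.027
gripper_force: 30.0
```

```bash
python3 -c "
from h import *; from bench import r; go(r,[-.08,.17,.28])"
```

```text
t 21.55 q [-0.11  0.83 -0.86  1.91  0.92  0.5  -1.71] pos [0.4818 0.3531 0.1906] box [-0.0119  0.1578  0.1906] gap 0.027 F [ 0.2 -0.1 -0.7]
tool axes in box (cols)
 [[ 0.005  1.    -0.006]
 [ 0.949 -0.003  0.316]
 [ 0.316 -0.007 -0.949]]
dp mm [ 39.4 -68.8 -80.6]
```

Call:
drive_tool(
  grip=[0, 0, 0, 0, 0, 0, 0, 0, 0, 0],
  dp=[
    [5, -8, -10],
    [5, -8, -10],
    [5, -8, -10],
    [5, -8, -10],
    [5, -8, -10],
    [5, -8, -10],
    [5, -8, -10],
    [2, -4, -4],
    [0, 0, 0],
    [0, 0, 0],
  ],
  twist=[
    [0, 0, 0],
    [0, 0, 0],
    [0, 0, 0],
    [0, 0, 0],
    [0, 0, 0],
    [0, 0, 0],
    [0, 0, 0],
    [0, 0, 0],
    [0, 0, 0],
    [0, 0, 0],
  ],
)

```text
t: 22.8
position: [0.4267, 0.3774, 0.2712]
ee_rot: [-2.278, -1.818, -0.361]
force: [0.3, -0.8, -0.8]
finger_gap: 0.027
gripper_force: 30.0
```

```bash
python3 -c "
from h import *; from bench import r; go(r,[-.08,.17,.28]); s=r.snapshot('scene');cv2.imwrite('pics/s5.png',s['color'][:,:,::-1])
P=cloud(s);hsv=cv2.cvtColor(s['color'],cv2.COLOR_RGB2HSV);b=B.inv().apply((P-O).reshape(-1,3)).reshape(P.shape)
k=(b[...,2]>.12)&(hsv[...,1]>70)&(hsv[...,0]<28)&(abs(b[...,0]+.07)<.04)&(abs(b[...,1]-.15)<.25)&(b[...,2]<.45)
q=b[k];print(len(q)); print(q[q[:,1].argmin()],q[q[:,1].argmax()],q[:,2].min())
k=(b[...,2]>.097)&(b[...,2]<.107)&(abs(b[...,0])<.06)&(b[...,1]>-.3)&(b[...,1]<.13);print('lid edges',np.percentile(b[k][:,1],[.5,99.5]))
print(r.observe()['dq'].round(3))"
```

```text
t 22.8 q [-0.12  0.69 -0.98  1.93  0.78  0.6  -1.73] pos [0.4267 0.3774 0.2712] box [-0.0709  0.1696  0.2712] gap 0.027 F [ 0.3 -0.8 -0.8]
tool axes in box (cols)
 [[ 0.005  1.    -0.006]
 [ 0.949 -0.003  0.315]
 [ 0.315 -0.008 -0.949]]
dp mm [ 3.1 -9.2 -8.2]
1415
[-0.06749359  0.00256378  0.21407493] [-0.06739547  0.27191892  0.29101924] 0.20755832172017186
lid edges [-0.27602141 -0.03936794]
[ 0.     0.002 -0.001  0.001 -0.001 -0.001  0.   ]
```

View pics/s5.png

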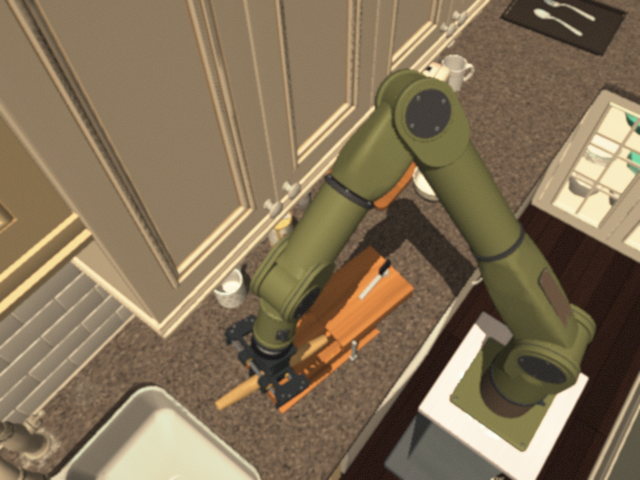

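The pin is held from (218,404) to (330,340), and its lowest point is about 0.2 m up. The lid is back at its stop, and the mug, tin and bowl are where they were.

```bash
python3 -c "
from bench import r; print(r.hand_in())"
```

```text
the job is handed in; nothing more can be done
None
```

The job is handed in at about 23 s (limit 54 s): knob turned to about 1.39 rad, lid open to its stop, and the pin held still with its lowest point about 20 cm above the worktop, clear of the box, with no sign in the pictures that the mug, tin or bowl moved.

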